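Set the drill plate on its pins and lock it

TASK

The maple board is ready in the drill jig: pick up the brown drill plate by its wooden grip and lower it onto the jig, so that the round pin and the diamond pin come up through its two holes and the T-head clamp through its slot, easing it about by feel, without forcing it, until it lies fully down and flat. Then let go of the plate and give the T-head a quarter turn counter-clockwise, as far as it goes, so that it lies across the slot and locks the plate. Leave the other things on the bench where they are.

Things in the scene. Friction and masses are not known exactly. Their poses are not given: they have to be found in the camera images.
- plate_grip (a point): Drill plate, loose, 0.4-0.65 kg: brown phenolic sheet 156 (x) by 188 (y) by 12 mm, flat on the bench, with a wooden grip block on top, 24 wide (x), 100 long (y), 38 mm tall. Point: middle of the grip in x, y; 22 mm above the plate's top face, 34 above its underside. From here the plate's edges are at x -83, +73, y +-94; four 3 mm tall bushings at x +47, y +-32, +-64.
- plate_hole_round (a point): The plate's through hole for the round pin, 18 mm diameter: its centre on the plate's underside; axes are the plate's. At x -57, y -80, z -34 mm from plate_grip.
- plate_hole_diamond (a point): The plate's through hole for the diamond pin, 18 mm diameter: its centre on the plate's underside. At x -57, y +80, z -34 mm from plate_grip.
- plate_slot (a point): Through slot in the plate for the T-head, 24 mm wide (x) by 104 mm long (y): its centre on the plate's top face, at x -57, y 0, z -22 mm from plate_grip. On a seated plate the T-head's post stands in the middle of it.
- jig_seat (a point): Drill jig, fixed: plywood base 220 (x) by 280 (y) mm, an aluminium pin rail 56 by 232 mm (long side y) on its -x half, a maple board 80 by 250 mm on its +x half; their tops, 40 mm above the bench, carry the plate. This point, at that height, lies 34 mm under plate_grip when the plate is seated, axes parallel, if the rail is at mid-track. Fence at x +86, 8 mm above the board.
- track_round (a point): Where the round pin's foot is, at the rail's top face, when the rail is at mid-track; axes are the jig's. But the rail is locked anywhere up to 20 mm to either side along jig y, and up to 0.03 rad askew in yaw about its middle: this is not reported, so look or feel for it. It does not move. Pin: 16 mm diameter, 20 mm tall, top 2 mm tapered to 12 mm.
- track_diamond (a point): Where the diamond pin's foot is, at the rail's top face, when the rail is at mid-track (160 mm from track_round; the true place is off with the rail, as told there). Pin: 16 mm across in x, 9 mm in y, 15 mm tall, top 2 mm tapered to three quarters. Lock nuts 17 mm across, 11 mm tall stand on the rail 26 mm outside each pin.
- t_head (a joint): Steel T-head clamp on a vertical post, midway between the pins: bar 56 long, 14 wide, 22 mm tall, underside 14 and top 36 mm above the rail's top (2 and 24 mm above a seated plate's top). 0: bar along the rail (y), passes the slot; 1.57: at its stop, across (x); grows counter-clockwise seen from above. Starts at 0 to 0.1. Friction 0.05 N m; stays where left.
- glue: A bystander, to be left alone: white glue bottle with an orange cap, 66 mm across, 190 mm tall, standing; origin at its foot.
- mallet: A bystander, to be left alone: wooden mallet lying down, 262 mm long, head 125 mm long and 64 mm high at its +x end; origin on the bench under it.
- offcut: A bystander, to be left alone: maple offcut, 80 by 45 by 22 mm, long side along x; origin at the middle of its underside.
- tape: A bystander, to be left alone: tape measure, 66 by 36 by 62 mm; origin at the middle of its underside.
- square: A bystander, to be left alone: try square lying flat: wooden stock 150 by 22 by 18 mm along x and a steel blade 150 mm long along +y; origin under the middle of its stock.
- chisel: A bystander, to be left alone: wood chisel lying down, 257 mm long along x, 26 mm thick; origin on the bench near its middle.
Mind the look-alikes: they are no part of the job. What is shaped like the part that bears plate_grip but yellow is not meant.

How it is judged:
By the outcome, as a careful person would: the job done as asked, in the order asked, and still so for the second after the job is handed in, with the robot touching nothing.
It also fails if it takes over 54 s, if anything falls off the work surface, if the arm or the gripper's body presses on something with over 40 N, if the wrist force passes 120 N, or if a joint passes its speed limit or range.

ROBOT

A 7-joint arm with a two-finger parallel gripper is mounted at the origin on the work surface. World frame = base frame: x ahead of the robot, y to its left, z up, the work surface at z = 0. Lengths are in m, angles in rad, forces in N, time in s.
With the tool pointing down it reaches from about 0.4 to 0.875 m from the base axis. Payload 19.3 kg.
Tool frame: the origin (TCP) lies at the very end of the fingers, on their centre line; the grasp point (between the pads) lies 19 mm behind it; z points along the fingers, y is the line along which they close (so a half turn about z gives the same grasp; the last joint's range is limited). The gripper opens to 85 mm and grips with 20 to 120 N. Pads are 22 mm wide; open, the fingers measure 114 mm over their backs; the gripper's body (76 mm by 85 mm) begins 54 mm behind the grasp point. The pads swing forward as they close: fully open they stand 13 mm farther back than shut.
Start: joints at [-1.399, 0.521, -0.036, 1.599, 0.021, 1.021, -0.113], TCP at [0.15, 0.607, 0.231] pointing down, gripper open.
Joint ranges: [-2.91, 2.91], [-0.3, 2.13], [-1.5, 1.42], [0.17, 2.43], [-1.26, 4.41], [0.16, 1.93], [-2.52, 2.52]. Speed limits (rad/s): [1.89, 1.89, 2.39, 2.39, 3.01, 3.01, 3.01].

INTERFACE

Orientations are given as [roll, pitch, yaw] about the fixed x, y, z axes, in that order (R = Rz(yaw) Ry(pitch) Rx(roll)).
In Python, from workcell import bot gives the robot as it stands.
- The arm moves only by the tool jog_arm, never from a script. Its argument "motion" is a list of rows, each a list of 5 numbers: the shift along the tool's x, y, z scaled (see below), then the turn about the tool's z scaled (see below), then the opening, from 0 (shut) to 1 (fully open). A call has 1 to 12 rows; each row shifts and turns the commanded pose from where the row before left it, along the tool's axes as they then stand; what a row does not reach is not made up. The controller multiplies each number of a shift by 30 mm and each number of a turn by 0.08 rad. A row lasts 1/10 s, in which the tool goes at most 50 mm and 8.59 degrees, less where a joint would pass 70% of its speed; a pose out of reach is approached as far as the arm can. A call with a number of a shift or a turn outside -1 to 1 is refused whole. A call with a gripper value outside its range is refused whole. The fingers move at their own pace and stop on an object; "newtons" is the grip in N (left out, the last holds). Time passes only in rows, so rows that do not move let the fingers close. It gives the time, the measured TCP pose, the force, the opening and the grip force at its end, in the units of the state.
- bot.observe(): the state, without advancing time (a new reading comes with each control period).
- bot.grab_frame(name): name is "scene" or "top" or "wrist"; returns a dict with "pixels" (420x560x3 uint8, red, green, blue), "fovy" (degrees; the focal length in pixels is half the picture's height over the tangent of half this angle, whatever the lens; pixels are square), "cx", "cy" (the principal point, pixels), "rvec" (rotation vector, rad) and "tvec" (3), from world to camera coordinates, as OpenCV has them; the wrist camera has in their place "mount" (4x4, takes a point from camera to tool coordinates, whose origin is the TCP and whose axes are the flange's). Camera axes: x right, y down, z forward; pixel columns grow to the right and rows downward; lengths in m; the calibration is good to about 2 mm. The wrist camera is an equidistant fisheye: a pixel r from the principal point sees the ray r / f radians off the axis. A picture is of the moment at which its call begins: read the wrist's pose just before it. There is no depth.
- bot.job_done(): hands the job in; it is judged then, once.
The state is a dict: "clock": time; "qpos": joint angles; "qd": joint speeds; "joint_efforts": joint torques, N m; "position": TCP position; "tool_rot": TCP orientation; "force": force on the tool from outside, world axes, zero at the start; "moment": the same for the moment, N m; "grip_width": finger opening in m; "finger_force": force on a finger pad.
Only numpy, scipy, OpenCV 4.12 (cv2) and the standard library are available. Lean on these libraries where they do the work, as an engineer would, in place of code of your own. Each camera call takes 0.05 s, during which the arm holds its last target. There are 200 camera calls.

## Working session

There is one attempt and no reset: what is moved stays moved. The work goes in short steps, Python scripts to look and compute and a tool call to move; the robot and the scene stay as the last step left them, time stands still between calls to the robot, and variables do not carry over. Pictures are saved under pics/ and viewed, at most 10 in all, crops included, and the job is handed in when it is done.

Besides the shell and the picture viewer there is one more tool, called after ">>>" by a JSON object that holds its "method" and its "body". jog_arm: Moves the arm, as the interface text tells. Shifts and turns lie within -1 to 1; 1 stands for 30 mm of shift or 0.08 rad of turn. Its arguments: {"type":"object","properties":{"motion":{"type":"array","items":{"type":"array","items":{"type":"number"}}},"newtons":{"type":"number"}},"required":["motion"]}

```bash
mkdir -p pics; cat > h.py <<'E'
import numpy as np, cv2
from workcell import bot
from scipy.spatial.transform import Rotation as R
def save(name,f): cv2.imwrite(f'pics/{name}.png',cv2.cvtColor(f['pixels'],cv2.COLOR_RGB2BGR))
def foc(f): return 210/np.tan(np.radians(f['fovy'])/2)
def ray(f,uv,state=None):
    uv=np.atleast_2d(uv).astype(float); F=foc(f)
    d=(uv-[f['cx'],f['cy']])/F
    if 'mount' in f:
        r=np.linalg.norm(d,axis=1,keepdims=True)+1e-12
        c=np.hstack([d/r*np.sin(r),np.cos(r)])
        M=np.array(f['mount']);Rt=R.from_euler('xyz',state['tool_rot']).as_matrix()
        o=np.array(state['position'])+Rt@M[:3,3]
        return o,(Rt@M[:3,:3]@c.T).T
    c=np.hstack([d,np.ones((len(d),1))])
    Rm=cv2.Rodrigues(np.array(f['rvec'],float))[0]
    return -Rm.T@np.array(f['tvec']).ravel(), c@Rm
def onz(f,uv,z,state=None):
    o,d=ray(f,uv,state); return o+d*((z-o[2])/d[:,2])[:,None]
def proj(f,P):
    P=np.atleast_2d(P).astype(float);Rm=cv2.Rodrigues(np.array(f['rvec'],float))[0]
    c=P@Rm.T+np.array(f['tvec']).ravel(); return c[:,:2]/c[:,2:]*foc(f)+[f['cx'],f['cy']]
E
python3 - <<'E'
from h import *
s=bot.observe(); print(s)
ims=[]
import pickle
fs={}
for n in ['scene','top','wrist']:
    f=bot.grab_frame(n); save(n,f); fs[n]=f
    print({k:v for k,v in f.items() if k!='pixels'})
pickle.dump((s,fs),open('f0.pkl','wb'))
E
```

```text
{'clock': 0.0, 'qpos': array([-1.39922549,  0.5220371 , -0.03630178,  1.60002771,  0.02119101,
        1.02111513, -0.11276343]), 'qd': array([ 0.00030006, -0.0006516 ,  0.00093896, -0.00042252,  0.00143629,
       -0.00237935,  0.00068515]), 'joint_efforts': array([-8.87269471e-04, -9.27103114e+01,  1.97882608e+00, -3.69927406e+01,
        1.76706706e-02,  8.19451350e-03,  3.95864777e-05]), 'position': array([0.14960321, 0.60646202, 0.23070459]), 'tool_rot': array([-3.14039361e+00,  9.24259467e-05,  2.89982191e+00]), 'force': array([ 0.29841371,  0.26361418, -1.05760769]), 'moment': array([ 0.00203236, -0.00160099,  0.01186217]), 'finger_force': 0.0, 'grip_width': 0.08548610708091217}
{'fovy': 46.54780738432002, 'cx': 284.0814123373111, 'cy': 220.20382710964668, 'rvec': array([ 1.50013086,  2.19132792, -0.79541466]), 'tvec': array([ 0.13778038, -0.36821223,  1.83175805])}
{'fovy': 46.94894963569206, 'cx': 273.511935914958, 'cy': 206.4855557744076, 'rvec': array([ 2.13321494, -2.15951407,  0.16649219]), 'tvec': array([0.04406605, 0.56608601, 1.73306647])}
{'fovy': 65.70646984690485, 'cx': 280.44872717373755, 'cy': 207.65811643177057, 'mount': array([[ 1.69587129e-03, -9.47428410e-01, -3.19963329e-01,
         8.29931041e-02],
       [ 9.99998262e-01,  1.35868057e-03,  1.27707063e-03,
         8.25493005e-04],
       [-7.75205041e-04, -3.19964939e-01,  9.47429067e-01,
        -1.42454831e-01],
       [ 0.00000000e+00,  0.00000000e+00,  0.00000000e+00,
         1.00000000e+00]])}
```

View pics/top.png

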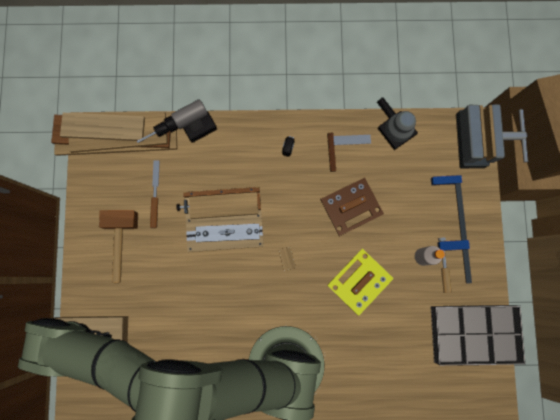

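View pics/scene.png

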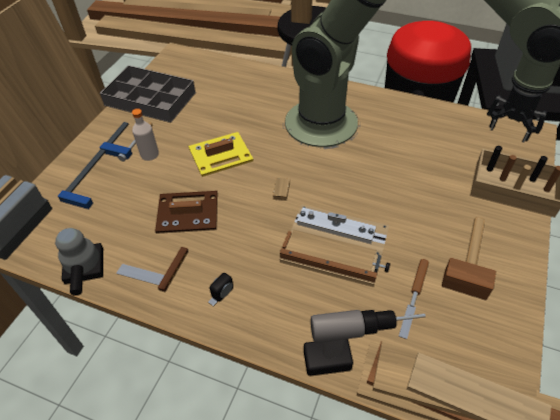

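Top view: the brown plate is at about (352,207), and its yellow look-alike at (361,282) is not the one. The jig is at about (223,220), with its fence on the far (+x) side. Glue is at (433,255) and the offcut at (287,259). I pick the brown plate and check it in a close crop alongside the jig.

```bash
python3 - <<'E'
from h import *
import pickle
s,fs=pickle.load(open('f0.pkl','rb')); im=cv2.cvtColor(fs['top']['pixels'],cv2.COLOR_RGB2BGR)
a=cv2.resize(im[170:245,310:395],None,fx=4.6,fy=4.6,interpolation=cv2.INTER_CUBIC)
b=cv2.resize(im[180:255,175:273],None,fx=4,fy=4,interpolation=cv2.INTER_CUBIC)
h=max(a.shape[0],b.shape[0])
p=lambda x:cv2.copyMakeBorder(x,0,h-x.shape[0],0,4,cv2.BORDER_CONSTANT)
c=np.hstack([p(a),p(b)])
cv2.imwrite('pics/crop1.png',c); print(c.shape)
E
```

```text
(345, 791, 3)
```

View pics/crop1.png

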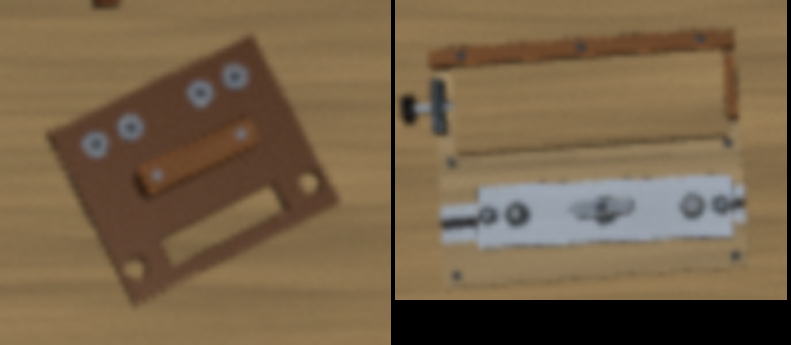

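The left crop shows the brown plate, with four bushings on its +x side and the slot on its -x side. Its corners are (48,133), (252,37), (338,202) and (135,305). The right crop shows the jig: the silver rail, the pins at (517,214) and (692,205), and the T-head bar at (603,208) lying along the rail. The round pin is on the right.

```bash
cat > m1.py <<'E'
from h import *
import pickle
s,fs=pickle.load(open('f0.pkl','rb')); f=fs['top']
def edges(n): return None
L=lambda p:np.array(p)/4.6+[310,170]-0.4
J=lambda p:(np.array(p)-[395,0])/4+[175,180]-0.4
c=onz(f,L([(48,133),(252,37),(338,202),(135,305)]),.012)
print('plate',c.round(4)); print(np.linalg.norm(np.roll(c,-1,0)-c,axis=1).round(3))
m=c.mean(0); ex=(c[0]+c[1]-c[2]-c[3]);yaw=np.arctan2(ex[1],ex[0]);ey=c[0]+c[3]-c[1]-c[2]; print('yaw',yaw,np.arctan2(-ey[0],ey[1]))
print('grip',m[:2]+.005*np.array([np.cos(yaw),np.sin(yaw)]))
# mask check
hsv=cv2.cvtColor(f['pixels'],cv2.COLOR_RGB2HSV); 
g=onz(f,L([(140,183),(252,132)]),.05);print('grip top corners-ish',g.round(4),g.mean(0))
h=onz(f,L([(311,182),(133,268)]),.012);print('holes',h.round(4),h.mean(0),np.linalg.norm(h[0]-h[1]))
r=onz(f,J([(479,187),(731,176),(733,235),(481,248)]),.04);print('rail',r.round(4),r.mean(0),np.linalg.norm(np.roll(r,-1,0)-r,axis=1))
p=onz(f,J([(692,204)]),.06);q=onz(f,J([(517,212)]),.055);print('pins',p,q,np.linalg.norm(p-q),(p+q)/2, np.arctan2(-(q-p)[0,0],(q-p)[0,1]))
fe=onz(f,J([(431,70),(735,50)]),.048);print('fence',fe)
E
python3 m1.py
```

```text
plate [[ 0.5993 -0.1377  0.012 ]
 [ 0.6771 -0.3072  0.012 ]
 [ 0.5398 -0.3714  0.012 ]
 [ 0.4581 -0.204   0.012 ]]
[0.186 0.152 0.186 0.156]
yaw 0.43839516560718306 0.44204407937867723
grip [ 0.57306401 -0.25295016]
grip top corners-ish [[ 0.5518 -0.2058  0.05  ]
 [ 0.5918 -0.2965  0.05  ]] [ 0.57182058 -0.25111474  0.05      ]
holes [[ 0.5564 -0.3503  0.012 ]
 [ 0.488  -0.2033  0.012 ]] [ 0.52220982 -0.27679789  0.012     ] 0.1620397653486906
rail [[0.497  0.3225 0.04  ]
 [0.5043 0.0924 0.04  ]
 [0.4503 0.091  0.04  ]
 [0.4413 0.32   0.04  ]] [0.47320095 0.20647987 0.04      ] [0.230144   0.05403656 0.22914478 0.05577897]
pins [[0.47703609 0.12728352 0.06      ]] [[0.47220298 0.28556309 0.055     ]] 0.15843226009692715 [[0.47461954 0.2064233  0.0575    ]] 0.03052576721142387
fence [[0.60443956 0.36639462 0.048     ]
 [0.61978599 0.08761751 0.048     ]]
```

The sizes check out: the plate measures 186x153 against 188x156, the holes are 162 apart and the pins 158. Next, a path helper, flying by way of a wrist view of the jig.

```bash
cat >> h.py <<'E'
def plan(target,yaw,op,n,pos=None,yaw0=None):
    """n rows from (pos,yaw0) to target, straight in world; prints tool-axis rows in jog units"""
    s=bot.observe(); p=np.array(s['position'] if pos is None else pos); y=s['tool_rot'][2] if yaw0 is None else yaw0
    dy=(yaw-y+np.pi)%(2*np.pi)-np.pi; st=(np.array(target)-p)/n; rows=[]
    for i in range(n):
        c=y+dy*i/n; v=R.from_euler('xyz',[np.pi,0,c]).inv().apply(st)/.03
        rows.append([*v.round(2),round(-dy/n/.08,2),op])
    print(str(rows).replace(' ','').replace('np.float64','').replace('(','').replace(')',''))
E
python3 - <<'E'
from h import *
s=bot.observe()
plan([.44,.2,.30],2.0,1,12)
plan([.40,.1,.30],2.0,1,12)
E
```

```text
[[-1.05,-0.9,-0.19,0.94,1],[-1.12,-0.82,-0.19,0.94,1],[-1.18,-0.74,-0.19,0.94,1],[-1.23,-0.65,-0.19,0.94,1],[-1.27,-0.55,-0.19,0.94,1],[-1.31,-0.45,-0.19,0.94,1],[-1.34,-0.36,-0.19,0.94,1],[-1.36,-0.25,-0.19,0.94,1],[-1.38,-0.15,-0.19,0.94,1],[-1.39,-0.05,-0.19,0.94,1],[-1.39,0.06,-0.19,0.94,1],[-1.38,0.16,-0.19,0.94,1]]
[[-1.01,-1.2,-0.19,0.94,1],[-1.1,-1.12,-0.19,0.94,1],[-1.18,-1.03,-0.19,0.94,1],[-1.25,-0.94,-0.19,0.94,1],[-1.32,-0.85,-0.19,0.94,1],[-1.38,-0.75,-0.19,0.94,1],[-1.43,-0.64,-0.19,0.94,1],[-1.48,-0.53,-0.19,0.94,1],[-1.51,-0.42,-0.19,0.94,1],[-1.54,-0.3,-0.19,0.94,1],[-1.56,-0.19,-0.19,0.94,1],[-1.57,-0.07,-0.19,0.94,1]]
```

>>> {"method": "jog_arm", "body": {"motion": [[-0.7,-0.65,-0.2,0.7,1],[-0.75,-0.6,-0.2,0.7,1],[-0.8,-0.55,-0.2,0.7,1],[-0.85,-0.5,-0.2,0.7,1],[-0.9,-0.4,-0.2,0.7,1],[-0.9,-0.35,-0.2,0.7,1],[-0.9,-0.3,-0.2,0.7,1],[-0.95,-0.2,-0.2,0.7,1],[-0.95,-0.15,-0.2,0.7,1],[-0.95,-0.05,-0.2,0.7,1],[-0.95,0,-0.2,0.7,1],[-0.95,0.05,-0.2,0.7,1]]}}

```text
clock: 1.35
position: [0.3691, 0.3378, 0.3035]
tool_rot: [-3.142, -0.0, 2.225]
force: [0.6, 0.2, 0.2]
grip_width: 0.0853
finger_force: 0.0
```

```bash
python3 - <<'E'
from h import *
s=bot.observe(); print(s['position'],s['tool_rot'],s['qpos'])
plan([.46,.13,.30],1.95,1,7)
E
```

```text
[0.3691206  0.33780558 0.30353512] [-3.14154803e+00 -3.73749963e-05  2.22548525e+00] [-1.03581949  0.24695664  0.21626318  1.83778879 -0.06011086  1.06318234
 -0.14198639]
[[-1.05,-0.26,0.02,0.49,1],[-1.06,-0.22,0.02,0.49,1],[-1.07,-0.18,0.02,0.49,1],[-1.07,-0.13,0.02,0.49,1],[-1.08,-0.09,0.02,0.49,1],[-1.08,-0.05,0.02,0.49,1],[-1.08,-0.01,0.02,0.49,1]]
```

>>> {"method": "jog_arm", "body": {"motion": [[-1,-0.25,0,0.5,1],[-1,-0.2,0,0.5,1],[-1,-0.15,0,0.5,1],[-1,-0.15,0,0.5,1],[-1,-0.1,0,0.5,1],[-1,-0.05,0,0.5,1],[-1,0,0,0.5,1],[0,0,0,0,1],[0,0,0,0,1]]}}

```text
clock: 2.25
position: [0.453, 0.1439, 0.3032]
tool_rot: [-3.141, -0.0, 1.947]
force: [-1.0, -0.5, -0.0]
grip_width: 0.0852
finger_force: 0.0
```

```bash
python3 - <<'E'
from h import *
import pickle
s=bot.observe(); f=bot.grab_frame('wrist'); pickle.dump((s,f),open('w1.pkl','wb')); save('w1',f); print(s['position'],s['tool_rot'],s['qd'])
plan([.573,-.252,.20],2.011,1,13)
E
```

```text
[0.45304124 0.14390161 0.30322767] [-3.14139028e+00 -9.32289345e-05  1.94718768e+00] [-0.02162444 -0.00015803 -0.01978906 -0.00087971  0.00107359 -0.00069067
 -0.00346193]
[[-1.06,-0.09,0.26,-0.06,1],[-1.06,-0.09,0.26,-0.06,1],[-1.06,-0.1,0.26,-0.06,1],[-1.06,-0.1,0.26,-0.06,1],[-1.06,-0.11,0.26,-0.06,1],[-1.06,-0.11,0.26,-0.06,1],[-1.06,-0.12,0.26,-0.06,1],[-1.06,-0.12,0.26,-0.06,1],[-1.05,-0.13,0.26,-0.06,1],[-1.05,-0.13,0.26,-0.06,1],[-1.05,-0.14,0.26,-0.06,1],[-1.05,-0.14,0.26,-0.06,1],[-1.05,-0.15,0.26,-0.06,1]]
```

View pics/w1.png

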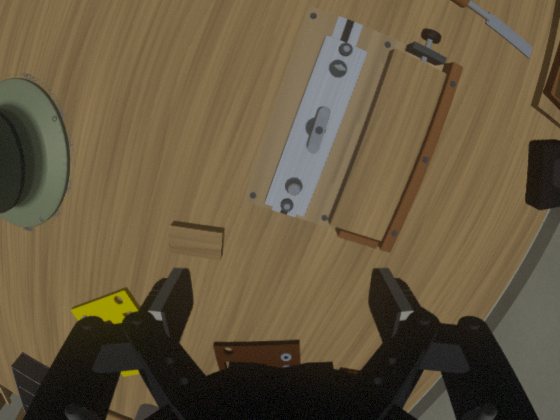

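The wrist view shows the round pin at about (294,186), the diamond pin at (338,68), and the T-head at (319,130) along the rail. I'll zoom in for precise pin tops.

```bash
python3 - <<'E'
from h import *
import pickle
s,f=pickle.load(open('w1.pkl','rb')); im=cv2.cvtColor(f['pixels'],cv2.COLOR_RGB2BGR)
A=lambda x0,y0,w,h,k:cv2.resize(im[y0:y0+h,x0:x0+w],None,fx=k,fy=k,interpolation=cv2.INTER_CUBIC)
a=A(310,25,65,65,6);b=A(262,165,65,60,6)
b=cv2.copyMakeBorder(b,0,30,0,0,cv2.BORDER_CONSTANT)
cv2.imwrite('pics/c2.png',np.hstack([a,b]))
E
```

```text
(no output)
```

View pics/c2.png

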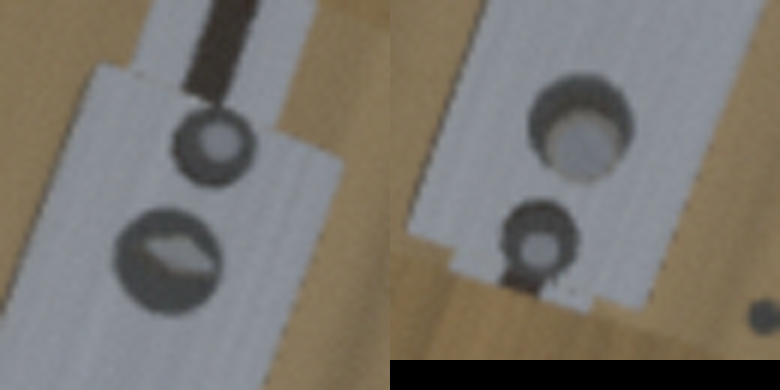

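>>> {"method": "jog_arm", "body": {"motion": [[-1,-0.1,0.3,-0.1,1],[-1,-0.1,0.3,-0.1,1],[-1,-0.1,0.3,-0.1,1],[-1,-0.1,0.3,-0.1,1],[-1,-0.1,0.3,-0.1,1],[-1,-0.1,0.3,-0.1,1],[-1,-0.1,0.3,0,1],[-1,-0.1,0.3,0,1],[-1,-0.1,0.2,0,1],[-1,-0.1,0.2,0,1],[-1,-0.1,0.2,0,1],[-1,-0.1,0.2,0,1]]}}

```text
clock: 3.5
position: [0.5646, -0.2, 0.2067]
tool_rot: [-3.142, -0.001, 1.998]
force: [-0.4, 0.1, 0.5]
grip_width: 0.0853
finger_force: 0.0
```

In the crop, the round pin's top face is at (582,145) and the diamond's at (178,253). Next, the pin positions and a wrist look at the plate from here.

```bash
python3 - <<'E'
from h import *
import pickle
s,f=pickle.load(open('w1.pkl','rb'))
p=onz(f,np.array([(192,145)])/6+[262,165]-.4,.06,s)[0]
q=onz(f,np.array([(178,253)])/6+[310,25]-.4,.055,s)[0]
n1=onz(f,np.array([(541-390,252)])/6+[262,165]-.4,.051,s)[0]
n2=onz(f,np.array([(221,142)])/6+[310,25]-.4,.051,s)[0]
for a,b in((p,q),(n1,n2)):
  d=b-a; print(a,b,np.linalg.norm(d),(a+b)/2,np.arctan2(-d[0],d[1]))
s=bot.observe(); f=bot.grab_frame('wrist'); pickle.dump((s,f),open('w2.pkl','wb')); save('w2',f)
plan([.573,-.252,.12],2.011,1,3)
E
```

```text
[0.47646899 0.12953113 0.06      ] [0.47086735 0.28841739 0.055     ] 0.15906357734675047 [0.47366817 0.20897426 0.0575    ] 0.03524106933917648
[0.47859764 0.10228715 0.051     ] [0.47071237 0.31434008 0.051     ] 0.21219948709078568 [0.474655   0.20831362 0.051     ] 0.03716828308530088
[[-0.52,-0.13,0.96,-0.07,1],[-0.52,-0.14,0.96,-0.07,1],[-0.51,-0.14,0.96,-0.07,1]]
```

View pics/w2.png

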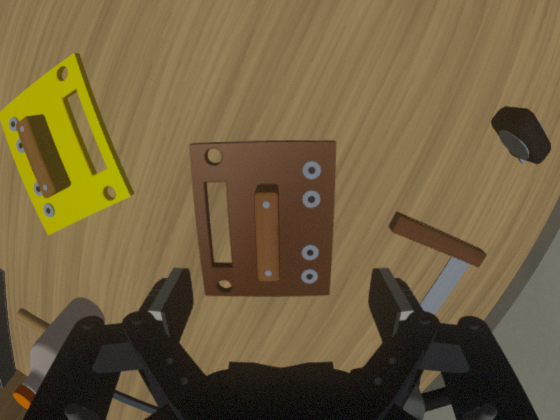

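The wrist view shows the whole plate: corners at about (191,144), (335,141), (329,296) and (206,296), and holes at (214,156) and (225,285). I'll refine these by masks.

```bash
python3 - <<'E'
from h import *
import pickle
s,f=pickle.load(open('w2.pkl','rb'))
hsv=cv2.cvtColor(f['pixels'],cv2.COLOR_RGB2HSV)
print(hsv[230,300],hsv[240,266],hsv[100,300],f['pixels'][230,300],f['pixels'][100,300])
V=f['pixels'].max(2); m=((V<125)&(f['pixels'][...,0]>f['pixels'][...,2]*1.25)).astype(np.uint8)
m[:,:180]=0;m[:,350:]=0;m[:130]=0;m[300:]=0
m=cv2.morphologyEx(m,cv2.MORPH_CLOSE,np.ones((3,3)))
cs,h=cv2.findContours(m,cv2.RETR_CCOMP,cv2.CHAIN_APPROX_NONE)
big=max(cs,key=cv2.contourArea)
P=onz(f,big[:,0,:],.012,s)[:,:2].astype(np.float32)
rc=cv2.minAreaRect(P*1000); print('rect',rc)
for c in cs:
    a=cv2.contourArea(c)
    if 40<a<5000:
        M=cv2.moments(c);u=(M['m10']/M['m00'],M['m01']/M['m00']);print(u,a,onz(f,[u],.012,s)[0])
H=onz(f,[(214,155.5),(225,285.3)],.012,s); d=H[0]-H[1]; print(H,np.linalg.norm(d),np.arctan2(-d[0],d[1]))
G=onz(f,[(266,204),(268,272.5)],.05,s); d=G[0]-G[1]; print('grip',G,G.mean(0),np.arctan2(-d[0],d[1]))
E
```

```text
[ 13 140  82] [ 14 151 113] [ 18 102 145] [82 56 37] [145 122  87]
rect ((567.1519775390625, -251.91961669921875), (166.90127563476562, 203.10609436035156), 23.167491912841797)
(185.96876394466756, 283.8813029897367) 373.5 [ 0.51176517 -0.36771902  0.012     ]
(224.6014492753623, 283.6280193236715) 69.0 [ 0.55603317 -0.34480107  0.012     ]
(309.01106194690266, 275.8340707964602) 226.0 [ 0.64444123 -0.29135729  0.012     ]
(309.68825910931173, 251.89743589743588) 247.0 [ 0.63065302 -0.26220925  0.012     ]
(265.8381877022654, 204.1618122977346) 51.5 [ 0.5612482  -0.23012399  0.012     ]
(310.75145180023225, 198.62717770034843) 287.0 [ 0.60307773 -0.20404514  0.012     ]
(220.5245545415037, 228.32188903375342) 1150.5 [ 0.52596747 -0.27780324  0.012     ]
(209.66296296296292, 186.16296296296292) 45.0 [ 0.49707807 -0.23673431  0.012     ]
(311.1029009304871, 169.68527640941434) 304.5 [ 0.5893165  -0.17501894  0.012     ]
(214.09006211180125, 155.03416149068323) 161.0 [ 0.48894913 -0.20287551  0.012     ]
[[ 0.48904783 -0.2033806   0.012     ]
 [ 0.55732096 -0.34688431  0.012     ]] 0.1589167544722648 0.444067147147236
grip [[ 0.55780373 -0.21798466  0.05      ]
 [ 0.59015655 -0.28671481  0.05      ]] [ 0.57398014 -0.25234973  0.05      ] 0.4399523701682728
```

```bash
python3 - <<'E'
from h import *
plan([.5743,-.252,.07],2.011,1,5)
E
```

```text
[[-0.31,-0.07,0.91,-0.04,1],[-0.31,-0.07,0.91,-0.04,1],[-0.31,-0.07,0.91,-0.04,1],[-0.31,-0.07,0.91,-0.04,1],[-0.31,-0.08,0.91,-0.04,1]]
```

>>> {"method": "jog_arm", "body": {"motion": [[-0.31,-0.07,0.9,-0.04,1],[-0.31,-0.07,0.9,-0.04,1],[-0.31,-0.07,0.9,-0.04,1],[-0.31,-0.07,0.9,-0.04,1],[-0.31,-0.07,0.9,-0.04,1],[0,0,0,0,1],[0,0,0,0,1]], "newtons": 60}}

```text
clock: 4.25
position: [0.574, -0.246, 0.0725]
tool_rot: [-3.141, -0.001, 2.013]
force: [0.5, 0.7, 0.3]
grip_width: 0.0857
finger_force: 0.0
```

```bash
python3 - <<'E'
from h import *
plan([.5743,-.252,.0185],2.011,1,3)
print(bot.observe()['qpos'])
E
```

```text
[[-0.06,-0.03,0.6,0.01,1],[-0.06,-0.03,0.6,0.01,1],[-0.06,-0.03,0.6,0.01,1]]
[ 0.08417474  0.75193258  0.34401598  1.7288175  -0.35587293  0.72363023
  1.05369533]
```

>>> {"method": "jog_arm", "body": {"motion": [[-0.06,-0.03,0.6,0,1],[-0.06,-0.03,0.6,0,1],[-0.06,-0.03,0.6,0,1],[0,0,0,0,1],[0,0,0,0,0],[0,0,0,0,0],[0,0,0,0,0],[0,0,0,0,0],[0,0,0,0,0],[0,0,0,0,0],[0,0,0,0,0]], "newtons": 80}}

```text
clock: 5.35
position: [0.5739, -0.2531, 0.019]
tool_rot: [3.141, 0.0, 2.012]
force: [-1.8, 0.5, 7.9]
grip_width: 0.023
finger_force: 79.9
```

>>> {"method": "jog_arm", "body": {"motion": [[0,0,-0.3,0,0],[0,0,-0.7,0,0],[0,0,-0.9,0,0],[0,0,-0.9,0,0],[0,0,-0.9,0,0],[0,0,-0.7,0,0],[0,0,0,0,0]]}}

```text
clock: 6.05
position: [0.5747, -0.2535, 0.1533]
tool_rot: [3.139, 0.003, 2.012]
force: [-0.7, 0.5, -4.2]
grip_width: 0.023
finger_force: 79.2
```

```bash
python3 - <<'E'
from h import *
s=bot.observe();print(s['force'],s['moment'],s['grip_width'])
plan([.531,.209,.145],1.606,0,18)
E
```

```text
[-0.671222    0.54990036 -4.1735586 ] [-0.07267107 -0.021532   -0.04329015] 0.02302830948522093
[[0.81,0.29,0.02,0.28,0],[0.82,0.27,0.02,0.28,0],[0.82,0.26,0.02,0.28,0],[0.83,0.24,0.02,0.28,0],[0.83,0.22,0.02,0.28,0],[0.84,0.2,0.02,0.28,0],[0.84,0.18,0.02,0.28,0],[0.85,0.16,0.02,0.28,0],[0.85,0.14,0.02,0.28,0],[0.85,0.12,0.02,0.28,0],[0.85,0.1,0.02,0.28,0],[0.86,0.08,0.02,0.28,0],[0.86,0.07,0.02,0.28,0],[0.86,0.05,0.02,0.28,0],[0.86,0.03,0.02,0.28,0],[0.86,0.01,0.02,0.28,0],[0.86,-0.01,0.02,0.28,0],[0.86,-0.03,0.02,0.28,0]]
```

>>> {"method": "jog_arm", "body": {"motion": [[0.4,0.2,0,0.3,0],[0.8,0.3,0,0.3,0],[0.8,0.25,0,0.3,0],[0.85,0.25,0,0.3,0],[0.85,0.2,0,0.3,0],[0.85,0.2,0,0.3,0],[0.85,0.2,0,0.3,0],[0.85,0.15,0,0.3,0],[0.85,0.15,0,0.3,0],[0.85,0.1,0,0.3,0],[0.85,0.1,0,0.3,0],[0.85,0.1,0,0.3,0]]}}

```text
clock: 7.25
position: [0.5492, 0.0451, 0.1494]
tool_rot: [-3.14, 0.0, 1.723]
force: [0.7, 0.5, -4.6]
grip_width: 0.0228
finger_force: 79.0
```

```bash
python3 - <<'E'
from h import *
plan([.531,.209,.145],1.606,0,7)
E
```

```text
[[0.78,0.03,0.02,0.21,0],[0.78,0.02,0.02,0.21,0],[0.79,0.01,0.02,0.21,0],[0.79,-0.01,0.02,0.21,0],[0.78,-0.02,0.02,0.21,0],[0.78,-0.03,0.02,0.21,0],[0.78,-0.05,0.02,0.21,0]]
```

>>> {"method": "jog_arm", "body": {"motion": [[0.78,0.03,0,0.2,0],[0.78,0.02,0,0.2,0],[0.78,0,0,0.2,0],[0.78,-0.01,0,0.2,0],[0.78,-0.02,0,0.2,0],[0.5,-0.03,0,0.2,0],[0,0,0,0,0],[0,0,0,0,0],[0,0,0,0,0]]}}

```text
clock: 8.15
position: [0.5344, 0.1743, 0.15]
tool_rot: [-3.141, 0.001, 1.627]
force: [-0.4, 1.2, -4.5]
grip_width: 0.0234
finger_force: 79.0
```

```bash
python3 - <<'E'
from h import *
import pickle
s=bot.observe(); print(s['position'],s['tool_rot'],s['force'],s['moment'],np.abs(s['qd']).max())
plan([.531,.209,.145],1.606,0,2)
f=bot.grab_frame('wrist'); pickle.dump((s,f),open('w3.pkl','wb')); save('w3',f)
E
```

```text
[0.53443859 0.17432771 0.14996358] [-3.14115565e+00  6.05991442e-04  1.62700962e+00] [-0.4215691   1.17065672 -4.4959706 ] [-0.02069975  0.00264578  0.01479483] 0.0054918060795848544
[[0.58,-0.02,0.08,0.13,0],[0.58,-0.03,0.08,0.13,0]]
```

View pics/w3.png

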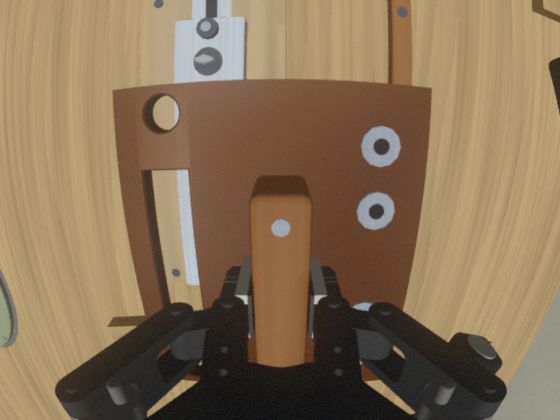

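The wrist view shows the held plate's diamond hole at about (166,113), its slot edge, and the diamond pin at (206,60). I'll check both with rays.

```bash
python3 - <<'E'
from h import *
import pickle
s,f=pickle.load(open('w3.pkl','rb'))
zt=s['position'][2]-.019+.012; P=s['position'][:2]; yaw=s['tool_rot'][2]-1.572
ex=np.array([np.cos(yaw),np.sin(yaw)]);ey=np.array([-ex[1],ex[0]])
def rel(uv,z):
    w=onz(f,[uv],z,s)[0]; d=w[:2]-P; print(uv,w.round(4),'plate axes from tcp mm',(np.array([d@ex,d@ey])*1e3).round(1)); return w
rel((164.5,112),zt); 
print('bushings'); rel((381,147),zt+.003); rel((376,211),zt+.003)
print('corner'); rel((115,92),zt);rel((430,90),zt)
print('grip screw'); rel((281,228),zt+.038)
print('pin'); q=rel((204,59.5),.055); n=rel((206,27.5),.051)
E
```

```text
(164.5, 112) [0.4749 0.2516 0.143 ] plate axes from tcp mm [-55.2  80.4]
bushings
(381, 147) [0.5773 0.2407 0.146 ] plate axes from tcp mm [46.4 63.9]
(376, 211) [0.5792 0.2092 0.146 ] plate axes from tcp mm [46.6 32.4]
corner
(115, 92) [0.4478 0.2623 0.143 ] plate axes from tcp mm [-81.7  92.6]
(430, 90) [0.6008 0.2712 0.143 ] plate axes from tcp mm [71.6 93. ]
grip screw
(281, 228) [0.5322 0.2121 0.181 ] plate axes from tcp mm [-0.2 37.8]
pin
(204, 59.5) [0.4722 0.2874 0.055 ] plate axes from tcp mm [-55.9 116.3]
(206, 27.5) [0.4713 0.3128 0.051 ] plate axes from tcp mm [-55.4 141.7]
```

The held plate matches the nominal geometry within about 1 mm (hole at -55, 80 and bushings at +46.5). I'll aim for TCP (0.531, 0.210), yaw 1.606.

```bash
python3 - <<'E'
from h import *
plan([.531,.210,.085],1.606,0,4)
E
```

```text
[[0.3,-0.01,0.54,0.06,0],[0.3,-0.01,0.54,0.06,0],[0.3,-0.02,0.54,0.06,0],[0.3,-0.02,0.54,0.06,0]]
```

>>> {"method": "jog_arm", "body": {"motion": [[0.6,-0.03,0,0.13,0],[0.6,-0.03,0,0.13,0],[0,0,0,0,0],[0,0,0,0,0],[0,0,0.5,0,0],[0,0,0.6,0,0],[0,0,0.6,0,0],[0,0,0.4,0,0],[0,0,0,0,0],[0,0,0,0,0]]}}

```text
clock: 9.2
position: [0.5311, 0.2106, 0.0873]
tool_rot: [-3.142, 0.0, 1.606]
force: [0.4, 0.3, -2.9]
grip_width: 0.0229
finger_force: 78.8
```

```bash
python3 - <<'E'
from h import *
import pickle
s=bot.observe(); print(s['position'],s['tool_rot'],s['force'],s['moment'],np.abs(s['qd']).max())
plan([.531,.210,.085],1.606,0,1)
E
```

```text
[0.53107313 0.21062992 0.08731575] [-3.14153591e+00  3.73320248e-04  1.60632727e+00] [ 0.3697011   0.2988655  -2.94227311] [ 0.03116331 -0.05571059 -0.02257467] 0.016660967199498722
[[-0.02,-0.0,0.08,0.0,0]]
```

>>> {"method": "jog_arm", "body": {"motion": [[-0.02,0,0.1,0,0],[0,0,0.1,0,0],[0,0,0.1,0,0],[0,0,0.05,0,0],[0,0,0,0,0],[0,0,0,0,0]]}}

```text
clock: 9.8
position: [0.5309, 0.2105, 0.0769]
tool_rot: [3.142, 0.0, 1.607]
force: [0.5, -0.4, -4.0]
grip_width: 0.0228
finger_force: 78.9
```

>>> {"method": "jog_arm", "body": {"motion": [[0,0,0.05,0,0],[0,0,0.05,0,0],[0,0,0,0,0]]}}

```text
clock: 10.1
position: [0.5308, 0.2105, 0.0736]
tool_rot: [-3.141, 0.0, 1.607]
force: [0.6, -0.7, -5.1]
grip_width: 0.0228
finger_force: 78.9
```

>>> {"method": "jog_arm", "body": {"motion": [[0,0,0.05,0,0],[0,0,0.05,0,0],[0,0,0.05,0,0],[0,0,0,0,0]]}}

```text
clock: 10.5
position: [0.5308, 0.2105, 0.069]
tool_rot: [-3.141, 0.0, 1.607]
force: [0.0, 0.4, -5.1]
grip_width: 0.0229
finger_force: 78.9
```

>>> {"method": "jog_arm", "body": {"motion": [[0,0,0.06,0,0],[0,0,0.06,0,0],[0,0,0.06,0,0],[0,0,0.06,0,0],[0,0,0,0,0]]}}

```text
clock: 11.0
position: [0.5308, 0.2105, 0.0618]
tool_rot: [-3.141, 0.0, 1.607]
force: [0.4, 0.5, -4.3]
grip_width: 0.0228
finger_force: 78.9
```

>>> {"method": "jog_arm", "body": {"motion": [[0,0,0.04,0,0],[0,0,0.04,0,0],[0,0,0.03,0,0],[0,0,0,0,0]]}}

```text
clock: 11.4
position: [0.5309, 0.2105, 0.059]
tool_rot: [-3.142, -0.0, 1.607]
force: [-2.1, -1.4, 1.9]
grip_width: 0.0229
finger_force: 79.7
```

The plate is supported at the expected height of 0.059. I'll open only partway so the fingers don't hit the T-head, then lift.

>>> {"method": "jog_arm", "body": {"motion": [[0,0,0,0,0.45],[0,0,0,0,0.45],[0,0,0,0,0.45],[0,0,0,0,0.45],[0,0,-0.3,0,0.45],[0,0,-0.8,0,0.45],[0,0,-0.9,0,0.45],[0,0,-0.9,0,0.45],[0,0,-0.6,0,0.45],[0,0,0,0,0.45]]}}

```text
clock: 12.4
position: [0.532, 0.2109, 0.1666]
tool_rot: [3.138, -0.002, 1.607]
force: [0.6, -0.2, 0.3]
grip_width: 0.0384
finger_force: 0.0
```

```bash
python3 - <<'E'
from h import *
import pickle
s=bot.observe(); print(s['position'],s['tool_rot'])
f=bot.grab_frame('wrist'); pickle.dump((s,f),open('w4.pkl','wb')); save('w4',f)
E
```

```text
[0.53196492 0.21090803 0.16663003] [ 3.13820432e+00 -1.89034938e-03  1.60686369e+00]
```

View pics/w4.png

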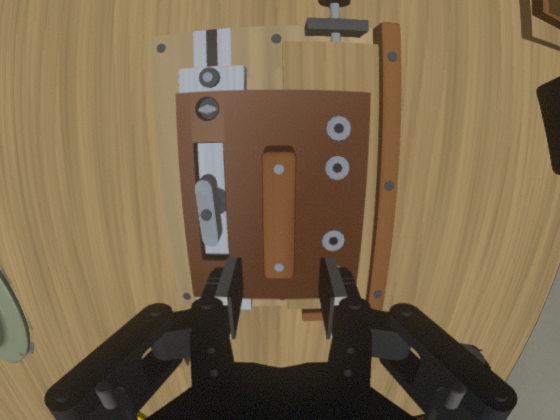

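The plate lies on the jig, with pins and T-head through it. The T-head bar runs from about (202,182) to (213,243), slightly counter-clockwise of the rail. Measuring it now.

```bash
python3 - <<'E'
from h import *
import pickle
s,f=pickle.load(open('w4.pkl','rb'))
B=onz(f,[(205,181),(212,244)],.076,s); d=B[0]-B[1]; print(B,B.mean(0),np.linalg.norm(d),np.arctan2(-d[0],d[1])); print('post',onz(f,[(206.5,214.5)],.076,s))
C=onz(f,[(178,94),(370,94)],.052,s);H=onz(f,[(207.5,107.5)],.055,s);print('plate corners',C,np.linalg.norm(C[0]-C[1]),'pin',H)
s=bot.observe();print(s['position'],s['tool_rot'],s['qpos'][6])
plan([.474,.2085,.13],1.571+.035+.08,.45,3)
E
```

```text
[[0.4745209  0.23489641 0.076     ]
 [0.47826807 0.18323751 0.076     ]] [0.47639449 0.20906696 0.076     ] 0.05179462060244159 0.07240986478113336
post [[0.47485649 0.20822088 0.076     ]]
plate corners [[0.4468164  0.30063027 0.052     ]
 [0.59985836 0.30570131 0.052     ]] 0.15312595379952879 pin [[0.47215714 0.28925196 0.055     ]]
[0.53132445 0.21083659 0.16512529] [ 3.13975334e+00 -1.19887655e-03  1.60708289e+00] -0.07978409171565035
[[-0.0,-0.64,0.39,-0.33,0.45],[0.01,-0.64,0.39,-0.33,0.45],[0.03,-0.64,0.39,-0.33,0.45]]
```

>>> {"method": "jog_arm", "body": {"motion": [[0,-0.64,0.3,-0.2,0.45],[0,-0.64,0.4,-0.2,0.45],[0.03,-0.63,0.4,-0.15,0.45],[0,0,0,0,0.45],[0,0,0,0,0.45],[0,0,0,0,0.45]], "newtons": 30}}

```text
clock: 13.05
position: [0.4743, 0.2084, 0.131]
tool_rot: [3.141, 0.0, 1.651]
force: [0.4, -0.3, -0.6]
grip_width: 0.0387
finger_force: 0.0
```

```bash
python3 - <<'E'
from h import *
s=bot.observe();print(s['position'],s['tool_rot'],s['qpos'],s['grip_width'])
plan([.4745,.2085,.055],1.651,.45,4)
E
```

```text
[0.47434733 0.20843182 0.13096367] [3.14099329e+00 6.27837014e-05 1.65050468e+00] [-0.90306093  0.55412745  0.51429935  1.98984835 -0.41306643  0.69993879
 -0.05213582] 0.03865203105387512
[[0.0,0.0,0.63,-0.0,0.45],[0.0,0.0,0.63,-0.0,0.45],[0.0,0.0,0.63,-0.0,0.45],[0.0,0.0,0.63,-0.0,0.45]]
```

>>> {"method": "jog_arm", "body": {"motion": [[0,0,0.5,0,0.45],[0,0,0.7,0,0.45],[0,0,0.7,0,0.45],[0,0,0.4,0,0.45],[0,0,0.2,0,0.45],[0,0,0,0,0.45]]}}

```text
clock: 13.65
position: [0.4738, 0.2082, 0.0556]
tool_rot: [-3.141, 0.0, 1.651]
force: [-0.3, 0.1, -0.0]
grip_width: 0.0385
finger_force: 0.0
```

>>> {"method": "jog_arm", "body": {"motion": [[0,0,0,0,0],[0,0,0,0,0],[0,0,0,0,0],[0,0,0,0,0],[0,0,0,0,0]]}}

```text
clock: 14.15
position: [0.4745, 0.2087, 0.0566]
tool_rot: [3.14, -0.001, 1.651]
force: [2.2, 0.0, 7.2]
grip_width: 0.0133
finger_force: 34.2
```

>>> {"method": "jog_arm", "body": {"motion": [[0,0,0,-0.5,0],[0,0,0,-0.8,0],[0,0,0,-0.8,0],[0,0,0,-0.8,0],[0,0,0,-0.8,0],[0,0,0,-0.8,0],[0,0,0,-0.8,0],[0,0,0,-0.8,0],[0,0,0,-0.8,0],[0,0,0,-0.8,0],[0,0,0,-0.8,0],[0,0,0,0,0]]}}

```text
clock: 15.35
position: [0.4736, 0.2083, 0.0566]
tool_rot: [3.141, -0.0, 2.333]
force: [-2.4, -1.5, 12.6]
grip_width: 0.0131
finger_force: 34.9
```

>>> {"method": "jog_arm", "body": {"motion": [[0,0,0,-0.8,0],[0,0,0,-0.9,0],[0,0,0,-0.9,0],[0,0,0,-0.9,0],[0,0,0,-0.9,0],[0,0,0,-0.9,0],[0,0,0,-0.9,0],[0,0,0,-0.9,0],[0,0,0,-0.9,0],[0,0,0,-0.8,0],[0,0,0,-0.5,0],[0,0,0,0,0]]}}

```text
clock: 16.55
position: [0.4732, 0.2073, 0.0566]
tool_rot: [-3.14, -0.001, 3.076]
force: [-6.2, -7.6, 18.3]
grip_width: 0.0133
finger_force: 35.7
```

```bash
python3 - <<'E'
from h import *
s=bot.observe();print(s['position'],s['tool_rot'],s['force'],s['moment'],s['qpos'])
E
```

```text
[0.47318757 0.20732003 0.05656105] [-3.14025739e+00 -7.77519211e-04  3.07583577e+00] [-6.17567628 -7.64127147 18.26498892] [-1.58359699  1.25651381  0.0660793 ] [-0.55599034  0.62148229  0.03764325  2.01182833 -0.04348453  0.51041054
  1.01763697]
```

>>> {"method": "jog_arm", "body": {"motion": [[0,0,-0.03,-0.4,0],[0,0,-0.02,-0.4,0],[0,0,0,-0.3,0],[0,0,0,-0.3,0],[0,0,0,0,0],[0,0,0,0,0]]}}

```text
clock: 17.15
position: [0.4731, 0.2072, 0.0568]
tool_rot: [-3.14, -0.001, -3.098]
force: [2.2, -4.9, -15.6]
grip_width: 0.0133
finger_force: 31.6
```

```bash
python3 - <<'E'
from h import *
s=bot.observe();print(s['position'],s['tool_rot'],s['force'],s['moment'])
E
```

```text
[0.47307945 0.20721077 0.0568223 ] [-3.13990671e+00 -1.48998587e-03 -3.09778746e+00] [  2.23347622  -4.92654622 -15.60093052] [-1.16430335 -0.49578209 -0.37832996]
```

The moment jumped to -0.38 N m at yaw 3.185, so it's at the stop. Release, lift, move aside and check.

>>> {"method": "jog_arm", "body": {"motion": [[0,0,0,0,0.45],[0,0,0,0,0.45],[0,0,0,0,0.45],[0,0,0,0,0.45],[0,0,-0.4,0,0.45],[0,0,-0.8,0,0.45],[0,0,-0.9,0,0.45],[0,0,-0.9,0,0.45],[0,0,-0.9,0,0.45],[0,0,-0.5,0,0.45],[0,0,0,0,0.45],[0,0,0,0,0.45]]}}

```text
clock: 18.35
position: [0.4736, 0.2085, 0.1898]
tool_rot: [3.141, 0.001, -3.096]
force: [-1.0, 0.5, 0.4]
grip_width: 0.0382
finger_force: 0.0
```

```bash
python3 - <<'E'
from h import *
s=bot.observe();print(s['position'],s['tool_rot'],s['force'])
f=bot.grab_frame('wrist'); save('w5',f)
g=bot.grab_frame('scene'); im=cv2.cvtColor(g['pixels'],cv2.COLOR_RGB2BGR)
a=cv2.cvtColor(f['pixels'],cv2.COLOR_RGB2BGR)[:, :]; a=cv2.resize(a[:,120:440],None,fx=1.3,fy=1.3)
b=cv2.resize(im[180:300,265:400],(380,338),interpolation=cv2.INTER_CUBIC)
b=cv2.copyMakeBorder(b,0,a.shape[0]-338,0,0,cv2.BORDER_CONSTANT)
o=np.hstack([a,b]);print(o.shape);cv2.imwrite('pics/fin.png',o)
E
```

```text
[0.4735552  0.20847305 0.1897523 ] [ 3.14118956e+00  6.30813348e-04 -3.09624495e+00] [-0.99616166  0.52440633  0.43887894]
(546, 796, 3)
```

View pics/fin.png

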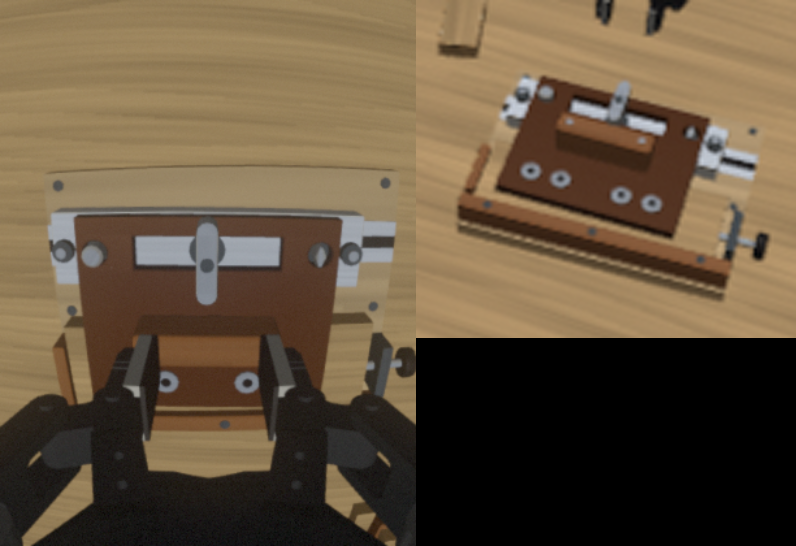

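The plate lies flat with both pins through their holes. The T-head, at (206,262) in the wrist view, lies square across the slot, and the gripper is clear.

```bash
python3 -c "
from workcell import bot
print(bot.job_done())"
```

```text
the job is handed in; nothing more can be done
None
```

The brown drill plate is seated flat on both pins, released, and locked by the T-head turned counter-clockwise to its stop; I touched nothing else and handed the job in at about 18 s of the allowed 54 s, though no verdict was shown.

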